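# Finish the tile pile, then hold the curing box's sprung lid at its loading mark

## Robot

A 6-joint arm with a two-finger parallel gripper is mounted at the origin on the work surface; the furniture and walls round the work are solid. World frame = base frame: x ahead of the robot, y to its left, z up, the work surface at z = 0. Lengths are in m, angles in rad, forces in N, time in s.
With the tool pointing down it reaches from about 0.4 to 0.825 m from the base axis. Payload 7 kg.
Tool frame: the origin (TCP) lies midway between the tips of the shut fingers; the grasp point (between the pads) lies hold_point_z behind it (hold_point_z is the distance from the TCP to the grasp point, in m); z points along the fingers, y is the line along which they close (so a half turn about z gives the same grasp; the last joint's range is limited). The gripper opens to 88 mm and grips with 3 to 60 N. Pads are 19 mm wide; open, the fingers measure 130 mm over their backs; the gripper's body (78 mm by 193 mm) begins 47 mm behind the grasp point.
Start: joints at [0.288, 0.359, 0.012, 0, -1.224, -0.288], TCP at [0.675, -0, 0.227] pointing down, gripper open.
Joint ranges: [-3.07, 3.07], [-1.43, 2.12], [-1.02, 1.25], [-3.03, 1.67], [-3.05, -0], [-3.03, 3.03]. Speed limits (rad/s): [2.39, 2.39, 3.01, 3.14, 3.14, 3.14].

## Interface

Orientations are given as [roll, pitch, yaw] about the fixed x, y, z axes, in that order (R = Rz(yaw) Ry(pitch) Rx(roll)).
In Python, from station import * gives the robot as it stands.
- The arm moves only by the tool apply_moves, never from a script. Its argument "steps" is a list of rows, each an object with "translation": the shift along the world's x, y, z scaled (see below), a list of three; "rotation": the turn, a rotation vector about the world's x, y, z scaled (see below), a list of three. A call has exactly 10 rows; each row is the pose to reach, as a shift and turn from the pose commanded when the call began; what a row does not reach only later rows make up. The controller multiplies each number of a shift by 250 mm and each number of a turn by 30 degrees. A row lasts 1/12 s, in which the tool goes at most 41.7 mm and 7.16 degrees, less where a joint would pass 70% of its speed; a pose out of reach is approached as far as the arm can. A call with a number of a shift or a turn outside -1 to 1 is refused whole. A call with a gripper value outside its range is refused whole. "jaw" is the closure, from -1 (fully open) to 1 (shut), so that 0 is half open, set as the call begins (left out, the last holds). The fingers move at their own pace and stop on an object; "newtons" is the grip in N (left out, the last holds). Time passes only in rows, so rows that repeat a pose let the fingers close, or fill a call up. It gives the time, the measured TCP pose, the force, the opening and the grip force at its end, in the units of the state.
- get_state(): the state, without advancing time (a new reading comes with each control period).
- grab_frame(name): name is "scene" or "side" or "wrist"; returns the picture (480x640x3 uint8, blue, green, red); there is no depth.
- camera_model(name): a dict with "fx", "fy", "cx", "cy" (pixels), "xyz" and "rotation" of the camera in the world. Camera axes: x right, y down, z forward; pixel columns grow to the right and rows downward; lengths in m; the calibration is good to about 2 mm. A picture is of the moment at which its call begins: read the wrist's pose just before it. camera_model takes no time and is no camera call; for the wrist camera it gives the pose at the moment of the call.
- job_done(): hands the job in; it is judged then, once.
The state is a dict: "t": time; "q": joint angles; "qd": joint speeds; "joint_efforts": joint torques, N m; "eef_pos": TCP position; "ee_rot": TCP orientation; "force": force on the tool from outside, world axes, zero at the start; "moment": the same for the moment, N m; "width": finger opening in m; "gripper_force": force on a finger pad.
Only numpy, scipy, OpenCV 4.12 (cv2) and the standard library are available. Lean on these libraries where they do the work, as an engineer would, in place of code of your own. Each camera call takes 0.05 s, during which the arm holds its last target. There are 200 camera calls.

## Task

Get the load ready for the curing box: lay the single loose tile squarely on top of the pile of two, long side along long side and edges flush, and leave the pile standing where it is. Then lift the box's spring-closed lid by its bar until the lid slants exactly like the index arm (its edge in line with the arm) on the box's left side, and finish while still holding it there with the gripper, so that a colleague can slide the pile in. Leave the index arm and everything else on the table as they are.

Things in the scene. Friction and masses are not known exactly. Their poses are not given: they have to be found in the camera images.
- base_tile: bottom tile of the pile of two: flat tile 48 x 96 x 10 mm, white glazed top on a terracotta body, loose, 0.11 kg, lying on the table. Origin at the centre of its underside; x along the 48 mm side, y along the 96 mm side, z up
- middle_tile: second tile of the pile, the same kind of tile, lying loose and square on the bottom tile (underside 10 mm above the table). Origin and axes as for the bottom tile
- loose_tile: the single loose tile, same size and make, 48 x 96 x 10 mm, 0.08 to 0.15 kg, lying flat on the table by itself, 0.1 m or more from the pile, centre to centre. Origin and axes as for the bottom tile. It goes on the pile, where its underside is 20 mm above the table; either end may point either way
- curing_box: fixed grey sheet-steel box 140 (x) x 150 (y) x 80 mm on four rubber feet, at the right of the table, turned some way about the vertical. Origin at the centre of its underside; -x is its front (towards the robot), +y its left side, where the index arm is. A round dark wire bow stands on the left side round the index arm
- box_lid (a joint): angle of the lid, rad: 0 closed, grows as its front edge rises, stop at 1.3. A spring pulls it shut: about 3 N upward at the bar starts it, about 6 to 8 N holds it at the mark; let go, it falls shut
- lid_hinge (a point): middle of the hinge axis, at the box's back rim, 80 mm above the table; the axis runs along the box's y. Axes as for the box
- lid_bar (a point): middle of the lid's handle: round steel bar 10 mm thick, parallel to the hinge, 80 mm free length, 190 mm in front of the hinge and (lid closed) 12 mm above it; 35 mm clear between bar and lid edge, 40 mm to the box front. Axes turn with the lid: x along the lid to the back, y along the bar. The bar can turn in a grip, so it may be pinched from above and carried along its arc, gripper upright
- index_arm (a joint): angle of the index arm, rad, on the same hinge axis and measured like the lid's: the lid is at its mark when the two angles are equal (0.5 to 0.8, differs from time to time). Clamped by friction; it must not be moved
- index_tip (a point): tip of the index arm, a thin flat steel pointer beside the lid on the box's left side, 135 mm from the hinge axis and 87 mm to the left of the box's middle. Axes turn with the arm: x from tip to hinge
- sanding_block: brown cork sanding block 60 x 101 x 32 mm, bystander. Origin at the centre of its underside
- glue_bottle: glue bottle, 49 x 63 mm, 140 mm tall, standing, bystander. Origin at the centre of its underside

How it is judged:
By the outcome, as a careful person would: the job done as asked, in the order asked, and still so for the second after the job is handed in, while the arm keeps its last pose, push and grip.
It also fails if it takes over 58 s, if anything falls off the work surface, if the arm or the gripper's body presses on something with over 40 N, if the wrist force passes 120 N, or if a joint passes its speed limit or range.

## Working session

There is one attempt and no reset: what is moved stays moved. The work goes in short steps, Python scripts to look and compute and a tool call to move; the robot and the scene stay as the last step left them, time stands still between calls to the robot, and variables do not carry over. Pictures are saved under pics/ and viewed, at most 10 in all, crops included, and the job is handed in when it is done.

Besides the shell and the picture viewer there is one more tool, called after ">>>" as a command line: name --argument value ..., lists and objects as JSON in quotes. apply_moves: Moves the arm, as the interface text tells. Shifts and turns lie within -1 to 1; 1 stands for 250 mm of shift or 30 degrees of turn. Its arguments: {"type":"object","properties":{"steps":{"type":"array"},"jaw":{"type":"number"},"newtons":{"type":"number"}},"required":["steps"]}

```bash
mkdir -p pics; ls; python3 - <<'E'
from station import *
import cv2
s=get_state(); print(s)
for n in ("scene","side","wrist"):
    print(n,camera_model(n)); cv2.imwrite(f"pics/{n}0.png",grab_frame(n))
E
```

```text
pics
{'t': 0.0, 'q': array([ 2.88117451e-01,  3.59419967e-01,  1.10706172e-02, -3.88756822e-04,
       -1.22412209e+00, -2.88122673e-01]), 'qd': array([-1.82665734e-03, -2.70394166e-05,  6.59397393e-04,  9.98881418e-04,
        6.72538993e-04, -2.28709039e-04]), 'joint_efforts': array([-8.00930356e-04, -5.82726967e+01,  2.93058443e+01,  6.99745238e+00,
        6.93249181e-03, -2.06530804e-04]), 'eef_pos': array([ 6.74501554e-01, -3.80156250e-06,  2.25599470e-01]), 'ee_rot': array([ 3.13988273e+00, -1.25651007e-04, -1.57093384e+00]), 'force': array([-0.83866686, -0.09351216,  0.16380891]), 'moment': array([ 0.03666866,  0.01735112, -0.03718686]), 'gripper_force': 0.0, 'width': 0.08726825963043167}
scene {'fx': 469.2404727359484, 'fy': 469.2404727359484, 'cx': 325.75274088407474, 'cy': 240.43666611605283, 'xyz': array([-0.01390622, -0.63942411,  0.55890337]), 'rotation': array([-2.16436545,  0.0089195 , -0.80154163])}
side {'fx': 463.6221830549322, 'fy': 463.6221830549322, 'cx': 320.72770650607276, 'cy': 239.84554605444603, 'xyz': array([0.24577749, 0.48151532, 0.57023147]), 'rotation': array([-2.18192491,  0.01971644, -2.77976268])}
wrist {'fx': 340.9901487541805, 'fy': 340.9901487541805, 'cx': 320.13295924445674, 'cy': 240.6974440851148, 'xyz': array([ 0.67438343, -0.06873505,  0.38516812]), 'rotation': array([ 2.88360872e+00, -1.92294334e-03,  3.14100459e+00])}
```

View pics/scene0.png

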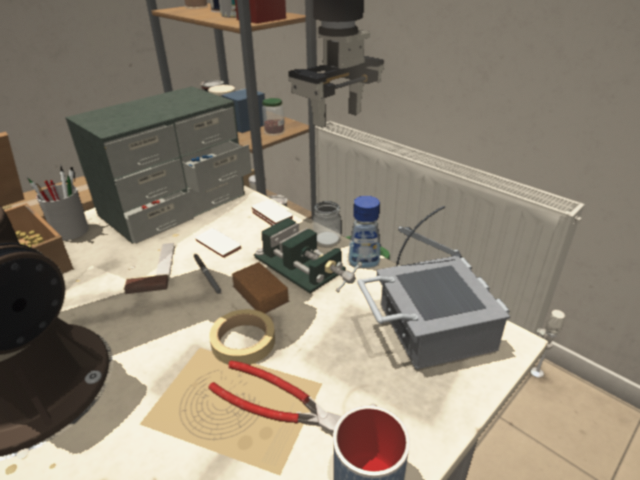

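View pics/side0.png

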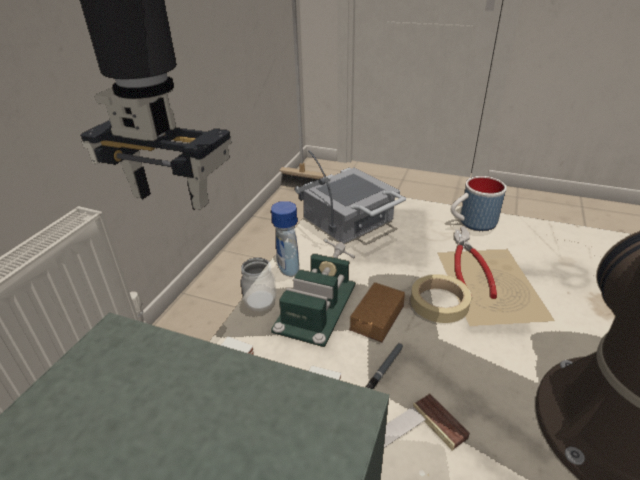

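View pics/wrist0.png

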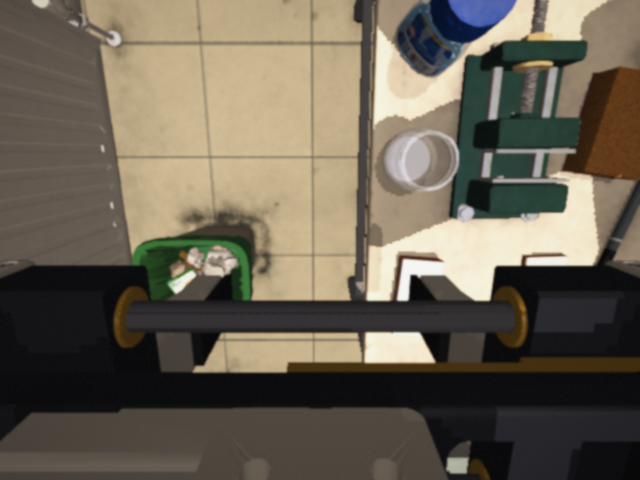

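The scene picture shows two white tiles near (218,243) and (272,215), the vise beside them, and the box at right with its bar from about (362,280) to (385,318). The index arm and bow are near (425,240). In the wrist view, the tile edges show at (418,262) and (545,260).

```bash
cat > h.py <<'E'
from station import *
import numpy as np, cv2
from scipy.spatial.transform import Rotation as Rn
def Rm(m):
    return Rn.from_euler('xyz',m['rotation']).as_matrix()
def ray(m,p):
    d=Rm(m)@np.array([(p[0]-m['cx'])/m['fx'],(p[1]-m['cy'])/m['fy'],1.]); return np.array(m['xyz']),d
def onz(m,p,z=0.):
    o,d=ray(m,p); return o+d*(z-o[2])/d[2]
def proj(m,P):
    c=Rm(m).T@(np.array(P)-m['xyz']); return np.array([m['fx']*c[0]/c[2]+m['cx'],m['fy']*c[1]/c[2]+m['cy']])
def tri(ms,ps):
    A=np.zeros((3,3));b=np.zeros(3)
    for m,p in zip(ms,ps):
        o,d=ray(m,p); d=d/np.linalg.norm(d); M=np.eye(3)-np.outer(d,d); A+=M; b+=M@o
    return np.linalg.solve(A,b)
E
python3 - <<'E'
from h import *
np.set_printoptions(precision=3,suppress=True)
S=camera_model('scene');W=camera_model('wrist');D=camera_model('side')
print(Rm(S),proj(S,[0.6745,0,0.2256]),proj(W,[0.6745,0,0.2256]),proj(D,[0.6745,0,0.2256]))
for p in [(218,243),(545,345)]: print(p,onz(S,p,.01))
print(onz(S,(272,215),.02))
for p in [(400,258),(443,262),(525,258),(565,258),(365,200)]: print(p,onz(W,p,.015))
im=cv2.imread('pics/scene0.png')
cv2.imwrite('pics/c1.png',np.hstack([cv2.resize(im[190:270,170:320],(0,0),fx=5.3,fy=5.3,interpolation=cv2.INTER_CUBIC)]))
E
```

```text
[[ 0.696 -0.407  0.592]
 [-0.718 -0.384  0.58 ]
 [-0.009 -0.829 -0.559]] [336.668 119.228] [319.512 291.704] [171.182 200.025]
(218, 243) [0.406 0.087 0.01 ]
(545, 345) [ 0.592 -0.523  0.01 ]
[0.547 0.078 0.02 ]
(400, 258) [0.583 0.049 0.015]
(443, 262) [0.533 0.054 0.015]
(525, 258) [0.44  0.05  0.015]
(565, 258) [0.395 0.05  0.015]
(365, 200) [ 0.625 -0.017  0.015]
```

View pics/c1.png

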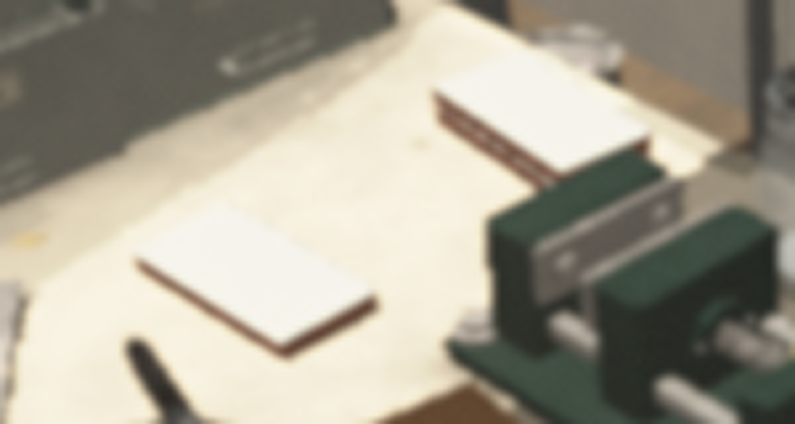

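The single loose tile's top corners are at crop (137,262), (218,203), (377,297) and (283,347). The pile's are at (433,95), (507,43), (648,140) and (557,180). I'll compute poses from these.

```bash
python3 - <<'E'
from h import *
np.set_printoptions(precision=4,suppress=True)
S=camera_model('scene');D=camera_model('side')
for cs,z in (([(137,262),(218,203),(377,297),(283,347)],.01),([(433,95),(507,43),(648,140),(557,180)],.02)):
    P=np.array([onz(S,(170+(x)/5.3-.5+.1,190+y/5.3-.5+.1),z) for x,y in cs])[:,:2]
    c=P.mean(0); e=[np.linalg.norm(P[i]-P[(i+1)%4]) for i in range(4)]
    l=(P[2]-P[1])+(P[3]-P[0]); print(c,np.array(e),np.degrees(np.arctan2(l[1],l[0]))); print(P)
# box bar rough
print(onz(S,(362,280),.092),onz(S,(385,318),.092))
im=cv2.imread('pics/scene0.png');b=cv2.resize(im[195:370,345:520],(0,0),fx=3.4,fy=3.4,interpolation=cv2.INTER_CUBIC)
cv2.imwrite('pics/c2.png',b)
E
```

```text
[0.4083 0.0922] [0.0493 0.1028 0.045  0.0905] -87.35049507309986
[[0.3823 0.1338]
 [0.4298 0.1471]
 [0.433  0.0443]
 [0.388  0.0435]]
[0.5567 0.0943] [0.0536 0.1094 0.0473 0.0927] -96.39660309253182
[[0.5363 0.1382]
 [0.5884 0.1508]
 [0.5747 0.0422]
 [0.5275 0.046 ]]
[ 0.4394 -0.2745  0.092 ] [ 0.3962 -0.3542  0.092 ]
```

View pics/c2.png

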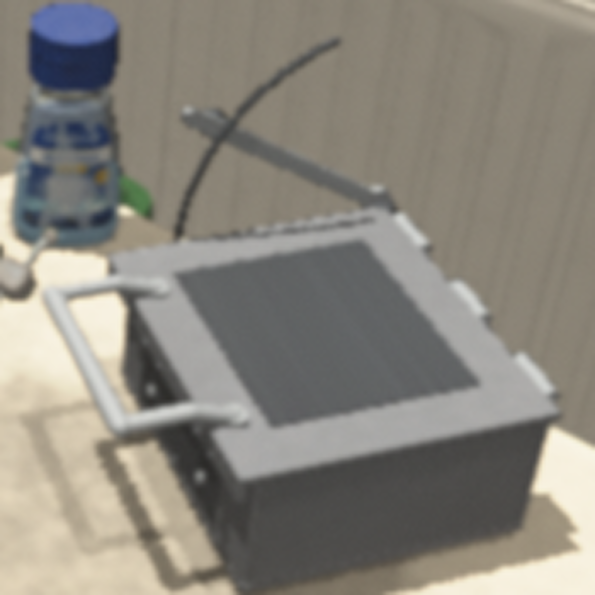

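The box's lid corners in the crop are front-left (110,265), front-right (240,480), back-right (557,410) and back-left (385,210). The bar ends are (50,293) and (122,428), and the index arm tip is at (187,115). I'll fit the box pose with the known sizes.

```bash
cat > fit.py <<'E'
from h import *
from scipy.optimize import least_squares
S=camera_model('scene')
f=lambda x,y:np.array([345+x/3.4-.35,195+y/3.4-.35])
obs=[f(110,265),f(240,480),f(557,410),f(50,293),f(122,428),f(187,115)]
def model(p):
    x,y,t,zt,a=p
    c,s=np.cos(t),np.sin(t)
    T=lambda X,Y,Z:np.array([x+c*X-s*Y,y+s*X+c*Y,Z])
    return [T(-.075,.075,zt),T(-.075,-.075,zt),T(.07,-.075,zt),T(-.12,.042,.092),T(-.12,-.042,.092),T(.07-.135*np.cos(a),.087,.08+.135*np.sin(a))]
if __name__=="__main__":
    np.set_printoptions(precision=4,suppress=True)
    r=lambda p:np.concatenate([(proj(S,P)-o) for P,o in zip(model(p),obs)])
    q=least_squares(r,[.5,-.36,-.49,.085,.65]);print(q.x,r(q.x).reshape(-1,2))
    x,y,t=q.x[:3]; print('hinge',x+.07*np.cos(t),y+.07*np.sin(t),'bar',x-.12*np.cos(t),y-.12*np.sin(t),np.degrees(t))
    D=camera_model('side'); print([proj(D,P) for P in model(q.x)])
E
python3 fit.py
```

```text
[ 0.5128 -0.3744 -0.5351  0.0794  0.5864] [[ 1.9291 -0.3558]
 [ 1.5888 -0.2419]
 [-0.4248  0.8131]
 [ 0.4484  2.3661]
 [-1.7459 -1.2791]
 [-1.7104 -1.2625]]
hinge 0.5729723920208056 -0.410140832952678 bar 0.4095298042402039 -0.3132567759588655 -30.658240664338106
[array([346.2972, 213.9441]), array([398.5365, 190.1926]), array([353.6483, 167.58  ]), array([374.2247, 211.9318]), array([403.8682, 197.9795]), array([331.0342, 176.289 ])]
```

```bash
python3 - <<'E'
from h import *
np.set_printoptions(precision=3,suppress=True)
S=camera_model('scene')
print([onz(S,p) for p in [(140,236),(194.5,218),(241.7,195.6)]], [k for k in globals() if 'hold' in k.lower()])
# vise top far jaw height by guess
print(onz(S,(263,236),.05),onz(S,(291,218),.05),onz(S,(263,236),.08),onz(S,(291,218),.08))
E
```

```text
[array([0.313, 0.246, 0.   ]), array([0.437, 0.225, 0.   ]), array([0.578, 0.231, 0.   ])] ['hold_point_z']
[ 0.451 -0.011  0.05 ] [ 0.535 -0.     0.05 ] [ 0.424 -0.048  0.08 ] [ 0.503 -0.038  0.08 ]
```

>>> apply_moves --steps '[{"translation": [-0.12, 0.08, -0.04], "rotation": [0, 0, 0]}, {"translation": [-0.24, 0.16, -0.1], "rotation": [0, 0, 0]}, {"translation": [-0.36, 0.24, -0.16], "rotation": [0, 0, 0]}, {"translation": [-0.48, 0.32, -0.22], "rotation": [0, 0, 0]}, {"translation": [-0.6, 0.4, -0.26], "rotation": [0, 0, 0]}, {"translation": [-0.7, 0.44, -0.3], "rotation": [0, 0, 0]}, {"translation": [-0.76, 0.48, -0.3], "rotation": [0, 0, 0]}, {"translation": [-0.76, 0.48, -0.3], "rotation": [0, 0, 0]}, {"translation": [-0.76, 0.48, -0.3], "rotation": [0, 0, 0]}, {"translation": [-0.76, 0.48, -0.3], "rotation": [0, 0, 0]}]'

```text
t: 0.98
eef_pos: [0.4854, 0.1202, 0.1519]
ee_rot: [-3.141, 0.0, -1.57]
force: [0.2, 0.4, -0.7]
width: 0.0878
gripper_force: 0.0
```

```bash
python3 - <<'E'
from h import *
print(get_state()['eef_pos']); W=camera_model('wrist'); im=grab_frame('wrist'); cv2.imwrite('pics/w1.png',im)
import pickle; pickle.dump(W,open('w1.pkl','wb'))
cv2.imwrite('pics/w1c.png',cv2.resize(im[80:280,190:450],(0,0),fx=3,fy=3,interpolation=cv2.INTER_CUBIC))
E
```

```text
[0.48544447 0.12017361 0.15185736]
```

View pics/w1c.png

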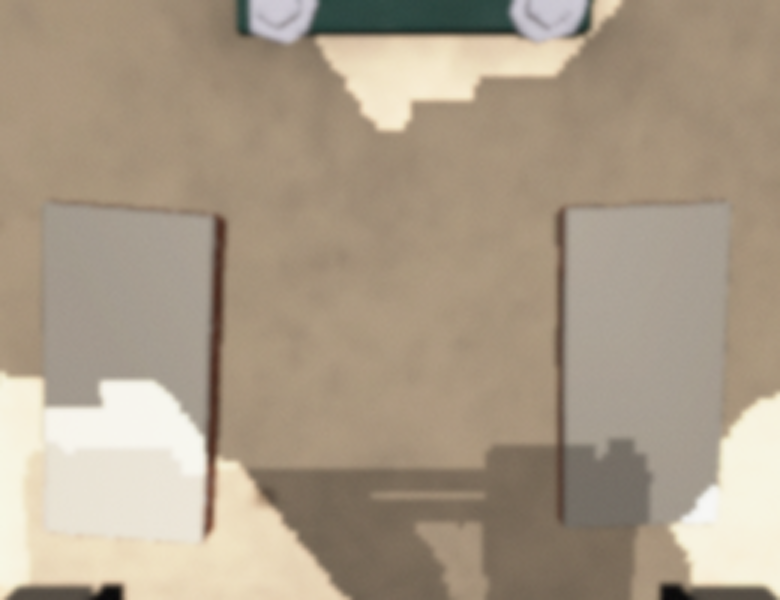

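The tile pile is at left, with top corners in the crop at (43,201), (217,214), (206,541) and (44,529). The loose tile is at right, at (567,207), (728,202), (717,523) and (565,525).

```bash
python3 - <<'E'
from h import *
import pickle; from scipy.optimize import least_squares
np.set_printoptions(precision=4,suppress=True)
W=pickle.load(open('w1.pkl','rb'))
for n,cs,z in (('pile',[(43,201),(217,214),(206,541),(44,529)],.02),('loose',[(567,207),(728,202),(717,523),(565,525)],.01)):
    P=np.array([onz(W,(190+x/3-.33,80+y/3-.33),z) for x,y in cs])[:,:2]
    L=np.array([[.024,-.048],[-.024,-.048],[-.024,.048],[.024,.048]])
    f=lambda p:((L@np.array([[np.cos(p[2]),np.sin(p[2])],[-np.sin(p[2]),np.cos(p[2])]])+p[:2])-P).ravel()
    q=least_squares(f,[*P.mean(0),0]); print(n,q.x[:2],np.degrees(q.x[2]),f(q.x)*1000,[np.linalg.norm(P[i]-P[(i+1)%4]) for i in range(4)])
print(hold_point_z, get_state()['ee_rot'])
E
```

```text
pile [0.5607 0.0973] -4.561846589785785 [ 0.1171 -0.8268 -0.1074 -0.4546  0.1314  0.6766 -0.1411  0.6049] [np.float64(0.047747899650650454), np.float64(0.09485350278816579), np.float64(0.04826603747365015), np.float64(0.09459404686587262)]
loose [0.4103 0.0966] 2.231254814190412 [ 0.9746 -0.261  -1.3278 -0.753  -0.4279 -0.1007  0.781   1.1147] [np.float64(0.045681940687495835), np.float64(0.09538775015672595), np.float64(0.046759261136368996), np.float64(0.09461787842092959)]
0.0188 [-3.1411  0.0002 -1.5709]
```

```bash
python3 - <<'E'
from h import *
np.set_printoptions(precision=3,suppress=True)
S=camera_model('scene')
print([onz(S,p,.003) for p in [(174,245),(165,270),(172,277),(195,255),(205,262)]])
E
```

```text
[array([0.344, 0.157, 0.003]), array([0.286, 0.093, 0.003]), array([0.284, 0.064, 0.003]), array([0.354, 0.094, 0.003]), array([0.354, 0.059, 0.003])]
```

>>> apply_moves --jaw -0.5 --newtons 20 --steps '[{"translation": [-0.1, -0.03, -0.05], "rotation": [0, 0, 0.025]}, {"translation": [-0.2, -0.06, -0.12], "rotation": [0, 0, 0.05]}, {"translation": [-0.28, -0.09, -0.2], "rotation": [0, 0, 0.074]}, {"translation": [-0.3, -0.094, -0.28], "rotation": [0, 0, 0.074]}, {"translation": [-0.3, -0.094, -0.36], "rotation": [0, 0, 0.074]}, {"translation": [-0.3, -0.094, -0.43], "rotation": [0, 0, 0.074]}, {"translation": [-0.3, -0.094, -0.46], "rotation": [0, 0, 0.074]}, {"translation": [-0.3, -0.094, -0.48], "rotation": [0, 0, 0.074]}, {"translation": [-0.3, -0.094, -0.48], "rotation": [0, 0, 0.074]}, {"translation": [-0.3, -0.094, -0.48], "rotation": [0, 0, 0.074]}]'

```text
t: 1.87
eef_pos: [0.4106, 0.0965, 0.0319]
ee_rot: [-3.141, -0.0, -1.532]
force: [-0.7, 0.5, 0.4]
width: 0.0657
gripper_force: 0.0
```

```bash
python3 - <<'E'
from h import *
import pickle
np.set_printoptions(precision=3,suppress=True)
W=pickle.load(open('w1.pkl','rb')); im=cv2.imread('pics/w1.png').max(2)
print(proj(W,[.354,.094,.008]))
for y in np.arange(.07,.125,.005):
    row=[im[int(round(v)),int(round(u))] for u,v in (proj(W,[x,y,.006]) for x in np.arange(.33,.39,.004))]
    print(round(y,3),row)
E
```

```text
[467.105 199.965]
0.07 [np.uint8(164), np.uint8(158), np.uint8(111), np.uint8(24), np.uint8(17), np.uint8(16), np.uint8(163), np.uint8(170), np.uint8(168), np.uint8(166), np.uint8(166), np.uint8(165), np.uint8(168), np.uint8(165), np.uint8(154)]
0.075 [np.uint8(246), np.uint8(182), np.uint8(158), np.uint8(26), np.uint8(20), np.uint8(11), np.uint8(107), np.uint8(166), np.uint8(166), np.uint8(164), np.uint8(167), np.uint8(167), np.uint8(167), np.uint8(168), np.uint8(162)]
0.08 [np.uint8(246), np.uint8(246), np.uint8(228), np.uint8(62), np.uint8(18), np.uint8(11), np.uint8(83), np.uint8(169), np.uint8(169), np.uint8(170), np.uint8(169), np.uint8(167), np.uint8(168), np.uint8(166), np.uint8(159)]
0.085 [np.uint8(247), np.uint8(246), np.uint8(247), np.uint8(238), np.uint8(20), np.uint8(13), np.uint8(51), np.uint8(151), np.uint8(168), np.uint8(170), np.uint8(168), np.uint8(168), np.uint8(168), np.uint8(166), np.uint8(158)]
0.09 [np.uint8(246), np.uint8(247), np.uint8(247), np.uint8(246), np.uint8(114), np.uint8(16), np.uint8(30), np.uint8(158), np.uint8(167), np.uint8(168), np.uint8(170), 
[... 747 characters left out ...]
(158)]
0.11 [np.uint8(247), np.uint8(247), np.uint8(247), np.uint8(247), np.uint8(247), np.uint8(247), np.uint8(247), np.uint8(247), np.uint8(247), np.uint8(247), np.uint8(247), np.uint8(247), np.uint8(230), np.uint8(166), np.uint8(161)]
0.115 [np.uint8(246), np.uint8(247), np.uint8(247), np.uint8(246), np.uint8(247), np.uint8(247), np.uint8(246), np.uint8(247), np.uint8(247), np.uint8(247), np.uint8(247), np.uint8(247), np.uint8(247), np.uint8(221), np.uint8(164)]
0.12 [np.uint8(246), np.uint8(247), np.uint8(247), np.uint8(247), np.uint8(247), np.uint8(247), np.uint8(247), np.uint8(247), np.uint8(247), np.uint8(247), np.uint8(247), np.uint8(247), np.uint8(247), np.uint8(247), np.uint8(167)]
```

The pen ends at y = 0.092, so I'll grip about 11 mm further along the tile to clear it, with the jaws a little narrower.

>>> apply_moves --jaw -0.38 --newtons 25 --steps '[{"translation": [-0.002, 0.046, 0], "rotation": [0, 0, 0]}, {"translation": [-0.002, 0.046, 0], "rotation": [0, 0, 0]}, {"translation": [-0.002, 0.046, -0.03], "rotation": [0, 0, 0]}, {"translation": [-0.002, 0.046, -0.06], "rotation": [0, 0, 0]}, {"translation": [-0.002, 0.046, -0.08], "rotation": [0, 0, 0]}, {"translation": [-0.002, 0.046, -0.1], "rotation": [0, 0, 0]}, {"translation": [-0.002, 0.046, -0.11], "rotation": [0, 0, 0]}, {"translation": [-0.002, 0.046, -0.112], "rotation": [0, 0, 0]}, {"translation": [-0.002, 0.046, -0.112], "rotation": [0, 0, 0]}, {"translation": [-0.002, 0.046, -0.112], "rotation": [0, 0, 0]}]'

```text
t: 2.7
eef_pos: [0.4096, 0.108, 0.0036]
ee_rot: [-3.142, -0.0, -1.532]
force: [-0.3, 0.1, 0.7]
width: 0.0605
gripper_force: 0.0
```

>>> apply_moves --jaw 1 --newtons 25 --steps '[{"translation": [0, 0, 0], "rotation": [0, 0, 0]}, {"translation": [0, 0, 0], "rotation": [0, 0, 0]}, {"translation": [0, 0, 0], "rotation": [0, 0, 0]}, {"translation": [0, 0, 0], "rotation": [0, 0, 0]}, {"translation": [0, 0, 0], "rotation": [0, 0, 0]}, {"translation": [0, 0, 0], "rotation": [0, 0, 0]}, {"translation": [0, 0, 0], "rotation": [0, 0, 0]}, {"translation": [0, 0, 0], "rotation": [0, 0, 0]}, {"translation": [0, 0, 0], "rotation": [0, 0, 0]}, {"translation": [0, 0, 0], "rotation": [0, 0, 0]}]'

```text
t: 3.53
eef_pos: [0.4097, 0.1081, 0.0037]
ee_rot: [-3.141, 0.0, -1.532]
force: [-0.3, 0.0, 5.2]
width: 0.0474
gripper_force: 25.0
```

>>> apply_moves --steps '[{"translation": [0, 0, 0.06], "rotation": [0, 0, 0]}, {"translation": [0, 0, 0.14], "rotation": [0, 0, 0]}, {"translation": [0.08, 0, 0.2], "rotation": [0, 0, -0.03]}, {"translation": [0.2, 0, 0.24], "rotation": [0, 0, -0.08]}, {"translation": [0.32, 0, 0.24], "rotation": [0, 0, -0.14]}, {"translation": [0.44, 0.003, 0.24], "rotation": [0, 0, -0.19]}, {"translation": [0.54, 0.003, 0.24], "rotation": [0, 0, -0.227]}, {"translation": [0.608, 0.003, 0.24], "rotation": [0, 0, -0.227]}, {"translation": [0.608, 0.003, 0.24], "rotation": [0, 0, -0.227]}, {"translation": [0.608, 0.003, 0.24], "rotation": [0, 0, -0.227]}]'

```text
t: 4.37
eef_pos: [0.5613, 0.1083, 0.0624]
ee_rot: [3.14, -0.001, -1.652]
force: [-1.6, 0.1, -1.4]
width: 0.0477
gripper_force: 25.0
```

```bash
python3 - <<'E'
from h import *
import pickle
print(get_state()['eef_pos'],get_state()['width']); W=camera_model('wrist'); im=grab_frame('wrist'); cv2.imwrite('pics/w2.png',im)
pickle.dump(W,open('w2.pkl','wb'))
cv2.imwrite('pics/w2c.png',cv2.resize(im[60:300,190:450],(0,0),fx=2.5,fy=2.5,interpolation=cv2.INTER_CUBIC))
print([proj(W,p) for p in [(.5607,.0973,.02),(.5607,.05,.02),(.5607,.05,.07)]])
E
```

```text
[0.56133358 0.1082742  0.06240147] 0.04771428948286482
[array([318.86836901, 247.83483767]), array([312.13112204, 169.72594482]), array([309.79562477, 175.78374546])]
```

View pics/w2c.png

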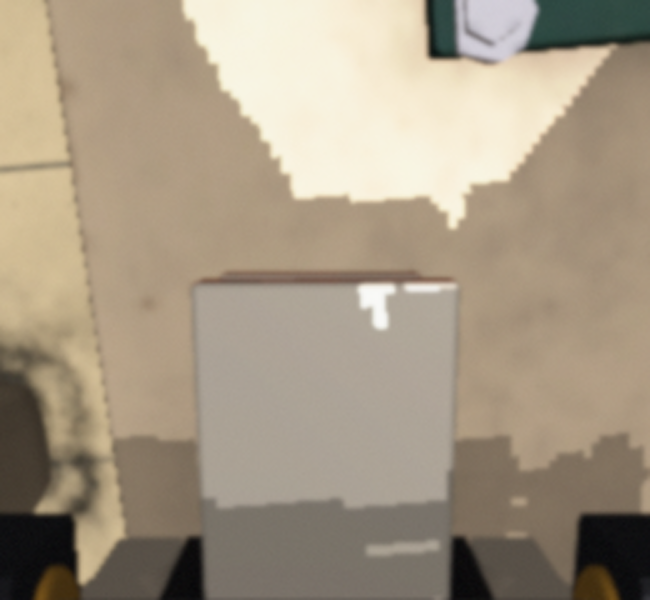

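The held tile's near-end top corners are at crop (193,284) and (457,284). The pile's end peeks out above it, spanning (222,272) to (418,271), so the two look nearly aligned. I'll check this with numbers.

```bash
python3 - <<'E'
from h import *
import pickle
np.set_printoptions(precision=4,suppress=True)
W=pickle.load(open('w2.pkl','rb')); k=lambda x,y:(190+x/2.5-.3,60+y/2.5-.3); ki=lambda p:(np.array(p)-[190,60]+.3)*2.5
a,b=[onz(W,k(*p),.0687) for p in [(193,284),(457,284)]]; print('held top',a,b,np.linalg.norm(a-b),(a+b)/2,np.degrees(np.arctan2((a-b)[1],(a-b)[0])))
t=np.radians(-4.56);R=np.array([[np.cos(t),-np.sin(t)],[np.sin(t),np.cos(t)]])
e=R@[0,-.048]+[.5607,.0973]; print('pile end mid',e)
for z in (0,.01,.02): print(z,[ki(proj(W,[*(R@[s*.024,-.048]+[.5607,.0973]),z])) for s in (1,-1)])
for z in (.0,.01,.02): print(z,[onz(W,k(*p),z) for p in [(222,272),(418,271)]])
im=cv2.imread('pics/w2.png'); print(im[165:178,320].tolist())
E
```

```text
held top [0.5795 0.0475 0.0687] [0.533  0.0513 0.0687] 0.04663328893396113 [0.5563 0.0494 0.0687] -4.696107213514474
pile end mid [0.5569 0.0495]
0 [array([228.1533, 267.6759]), array([416.6731, 267.226 ])]
0.01 [array([223.6764, 269.5162]), array([420.9875, 269.0446])]
0.02 [array([218.7615, 271.5365]), array([425.724 , 271.0411])]
0.0 [array([0.5825, 0.0485, 0.    ]), array([0.5327, 0.0523, 0.    ])]
0.01 [array([0.5813, 0.0481, 0.01  ]), array([0.5337, 0.0518, 0.01  ])]
0.02 [array([0.5801, 0.0477, 0.02  ]), array([0.5347, 0.0512, 0.02  ])]
[[132, 157, 177], [131, 156, 177], [124, 148, 170], [106, 128, 153], [91, 108, 134], [95, 109, 129], [82, 95, 121], [79, 93, 119], [109, 121, 139], [135, 147, 158], [147, 160, 169], [151, 164, 174], [153, 165, 175]]
```

>>> apply_moves --steps '[{"translation": [0.003, 0.001, -0.03], "rotation": [0, 0, 0]}, {"translation": [0.003, 0.001, -0.07], "rotation": [0, 0, 0]}, {"translation": [0.003, 0.001, -0.1], "rotation": [0, 0, 0]}, {"translation": [0.003, 0.001, -0.125], "rotation": [0, 0, 0]}, {"translation": [0.003, 0.001, -0.14], "rotation": [0, 0, 0]}, {"translation": [0.003, 0.001, -0.148], "rotation": [0, 0, 0]}, {"translation": [0.003, 0.001, -0.152], "rotation": [0, 0, 0]}, {"translation": [0.003, 0.001, -0.155], "rotation": [0, 0, 0]}, {"translation": [0.003, 0.001, -0.155], "rotation": [0, 0, 0]}, {"translation": [0.003, 0.001, -0.155], "rotation": [0, 0, 0]}]'

```text
t: 5.25
eef_pos: [0.5624, 0.1091, 0.0251]
ee_rot: [-3.141, 0.0, -1.651]
force: [-0.1, 0.2, -0.8]
width: 0.0478
gripper_force: 25.0
```

>>> apply_moves --steps '[{"translation": [-0.001, -0.0015, -0.002], "rotation": [0, 0, 0]}, {"translation": [-0.001, -0.0015, -0.004], "rotation": [0, 0, 0]}, {"translation": [-0.001, -0.0015, -0.006], "rotation": [0, 0, 0]}, {"translation": [-0.001, -0.0015, -0.007], "rotation": [0, 0, 0]}, {"translation": [-0.001, -0.0015, -0.007], "rotation": [0, 0, 0]}, {"translation": [-0.001, -0.0015, -0.007], "rotation": [0, 0, 0]}, {"translation": [-0.001, -0.0015, -0.007], "rotation": [0, 0, 0]}, {"translation": [-0.001, -0.0015, -0.007], "rotation": [0, 0, 0]}, {"translation": [-0.001, -0.0015, -0.007], "rotation": [0, 0, 0]}, {"translation": [-0.001, -0.0015, -0.007], "rotation": [0, 0, 0]}]'

```text
t: 6.08
eef_pos: [0.5621, 0.1086, 0.0238]
ee_rot: [-3.141, 0.0, -1.651]
force: [-3.0, -0.7, 5.4]
width: 0.0474
gripper_force: 25.0
```

```bash
python3 - <<'E'
from h import *
for i in range(3):
    s=get_state(); print(s['eef_pos'],s['force'],s['moment'])
    im=grab_frame('wrist')
W=camera_model('wrist');import pickle;pickle.dump(W,open('w3.pkl','wb'));cv2.imwrite('pics/w3.png',im)
cv2.imwrite('pics/w3c.png',cv2.resize(im[130:290,230:410],(0,0),fx=3.6,fy=3.6,interpolation=cv2.INTER_CUBIC))
E
```

```text
[0.56211564 0.10864674 0.02381438] [-2.98926132 -0.67185219  5.4201062 ] [-0.04465626  0.92465216 -0.01459454]
[0.5620884  0.10862665 0.02381164] [-2.1396741  -0.54326968  6.25402399] [ 0.01706179  0.91461037 -0.01053511]
[0.56204673 0.10861984 0.02379761] [-3.25862216 -0.18591136  5.25122006] [-0.04136183  0.8794514  -0.05200734]
```

>>> apply_moves --jaw -0.35 --steps '[{"translation": [0, 0, 0], "rotation": [0, 0, 0]}, {"translation": [0, 0, 0], "rotation": [0, 0, 0]}, {"translation": [0, 0, 0], "rotation": [0, 0, 0]}, {"translation": [0, 0, 0], "rotation": [0, 0, 0]}, {"translation": [0, 0, 0.03], "rotation": [0, 0, 0]}, {"translation": [0, 0, 0.1], "rotation": [0, 0, 0]}, {"translation": [0, 0, 0.2], "rotation": [0, 0, 0]}, {"translation": [0, 0, 0.32], "rotation": [0, 0, 0]}, {"translation": [-0.08, 0, 0.44], "rotation": [0, 0, 0]}, {"translation": [-0.16, 0, 0.5], "rotation": [0, 0, 0]}]'

```text
t: 7.07
eef_pos: [0.5235, 0.1091, 0.1518]
ee_rot: [-3.138, 0.002, -1.651]
force: [0.7, 1.0, 0.9]
width: 0.0592
gripper_force: 0.0
```

>>> apply_moves --steps '[{"translation": [-0.1, -0.05, 0.02], "rotation": [0, 0, 0]}, {"translation": [-0.1, -0.05, 0.02], "rotation": [0, 0, 0]}, {"translation": [-0.1, -0.05, 0.02], "rotation": [0, 0, 0]}, {"translation": [-0.1, -0.05, 0.02], "rotation": [0, 0, 0]}, {"translation": [-0.1, -0.05, 0.02], "rotation": [0, 0, 0]}, {"translation": [-0.1, -0.05, 0.02], "rotation": [0, 0, 0]}, {"translation": [-0.1, -0.05, 0.02], "rotation": [0, 0, 0]}, {"translation": [-0.1, -0.05, 0.02], "rotation": [0, 0, 0]}, {"translation": [-0.1, -0.05, 0.02], "rotation": [0, 0, 0]}, {"translation": [-0.1, -0.05, 0.02], "rotation": [0, 0, 0]}]'

```text
t: 7.9
eef_pos: [0.497, 0.0961, 0.1528]
ee_rot: [3.141, -0.0, -1.651]
force: [-0.1, -0.4, -0.5]
width: 0.0589
gripper_force: 0.0
```

```bash
python3 - <<'E'
from h import *
import pickle
W=camera_model('wrist'); im=grab_frame('wrist'); sc=grab_frame('scene'); sd=grab_frame('side')
for n,i in (('w4',im),('s4',sc),('d4',sd)): cv2.imwrite(f'pics/{n}.png',i)
pickle.dump(W,open('w4.pkl','wb'))
c=proj(W,[.5607,.0973,.03]); print(c,get_state()['eef_pos'])
x,y=int(c[0])-58,int(c[1])-75
a=cv2.resize(im[y:y+150,x:x+100],(400,600),interpolation=cv2.INTER_CUBIC)
b=cv2.resize(sc[195:235,245:305],(400,267),interpolation=cv2.INTER_CUBIC)
d=cv2.resize(sd[140:223,290:390],(400,333),interpolation=cv2.INTER_CUBIC)
print(x,y); cv2.imwrite('pics/m1.png',np.hstack([a,np.vstack([b,d])]))
E
```

```text
[245.50796041 241.45011605] [0.49701384 0.09611078 0.15301269]
187 166
```

View pics/m1.png

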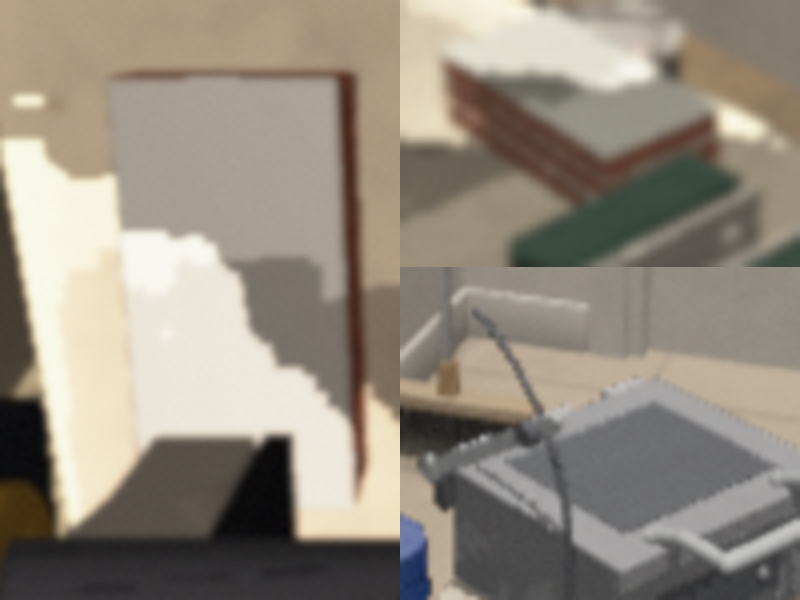

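The stack looks flush in both the wrist and scene crops: top edge from (110,77) to (337,75), with an even terracotta side band. In the side crop the index arm runs from its tip at about (555,425) to the hinge end at about (430,465). Next I go to the bar.

>>> apply_moves --jaw 0.4 --steps '[{"translation": [0, 0, 0.14], "rotation": [0, 0, -0.05]}, {"translation": [0, -0.05, 0.26], "rotation": [0, 0, -0.15]}, {"translation": [-0.03, -0.15, 0.36], "rotation": [0, 0, -0.25]}, {"translation": [-0.06, -0.28, 0.4], "rotation": [0, 0, -0.35]}, {"translation": [-0.09, -0.42, 0.4], "rotation": [0, 0, -0.45]}, {"translation": [-0.12, -0.56, 0.4], "rotation": [0, 0, -0.55]}, {"translation": [-0.15, -0.7, 0.4], "rotation": [0, 0, -0.65]}, {"translation": [-0.18, -0.84, 0.4], "rotation": [0, 0, -0.75]}, {"translation": [-0.21, -0.96, 0.4], "rotation": [0, 0, -0.87]}, {"translation": [-0.21, -1, 0.4], "rotation": [0, 0, -0.87]}]'

```text
t: 8.88
eef_pos: [0.4429, -0.1567, 0.2533]
ee_rot: [-3.141, -0.0, -2.112]
force: [-0.3, -0.2, -0.2]
width: 0.0266
gripper_force: 0.0
```

>>> apply_moves --steps '[{"translation": [-0.03, -0.14, 0], "rotation": [0, 0, 0]}, {"translation": [-0.06, -0.28, 0], "rotation": [0, 0, 0]}, {"translation": [-0.09, -0.42, 0], "rotation": [0, 0, 0]}, {"translation": [-0.12, -0.54, -0.06], "rotation": [0, 0, 0]}, {"translation": [-0.14, -0.62, -0.14], "rotation": [0, 0, 0]}, {"translation": [-0.14, -0.64, -0.2], "rotation": [0, 0, 0]}, {"translation": [-0.14, -0.64, -0.2], "rotation": [0, 0, 0]}, {"translation": [-0.14, -0.64, -0.2], "rotation": [0, 0, 0]}, {"translation": [-0.14, -0.64, -0.2], "rotation": [0, 0, 0]}, {"translation": [-0.14, -0.64, -0.2], "rotation": [0, 0, 0]}]'

```text
t: 9.72
eef_pos: [0.4105, -0.3135, 0.2044]
ee_rot: [-3.139, 0.0, -2.105]
force: [0.2, 0.2, -0.4]
width: 0.0263
gripper_force: 0.0
```

```bash
python3 - <<'E'
from h import *
import pickle
s=get_state(); print(s['eef_pos'],s['ee_rot'],s['q'])
W=camera_model('wrist'); im=grab_frame('wrist'); sd=cv2.imread('pics/d4.png'); sc=cv2.imread('pics/s4.png')
cv2.imwrite('pics/w5.png',im); pickle.dump(W,open('w5.pkl','wb'))
a=cv2.resize(im[:400,160:560],(500,500),interpolation=cv2.INTER_CUBIC)
d=cv2.resize(sd[160:235,290:380],(300,250),interpolation=cv2.INTER_CUBIC)
e=cv2.resize(sc[212:272,385:475],(300,200),interpolation=cv2.INTER_CUBIC)
cv2.imwrite('pics/m2.png',np.hstack([a,np.vstack([d,e,np.zeros((50,300,3),np.uint8)])]))
E
```

```text
[ 0.41051427 -0.31346731  0.20439085] [-3.13949281e+00  2.99690046e-04 -2.10499716e+00] [-2.71495358e-01  1.12564701e-01 -3.67751350e-01  2.88877872e-04
 -1.08837467e+00 -2.62839535e-01]
```

View pics/m2.png

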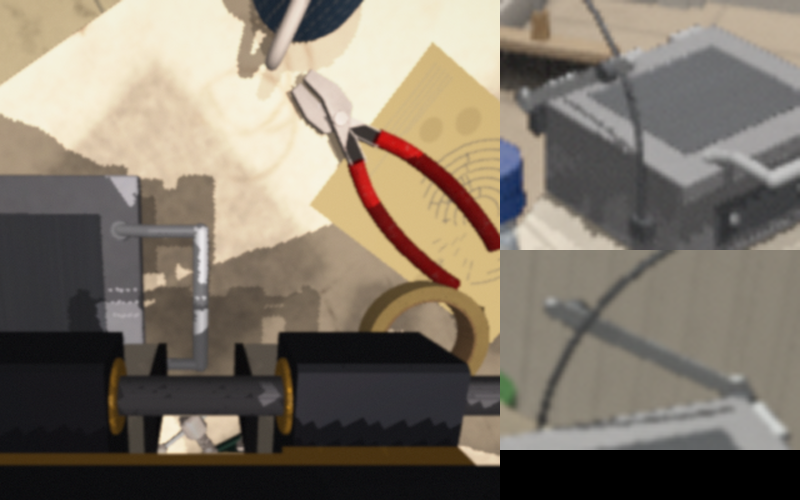

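The wrist crop shows the bar vertical at x≈201, from y≈231 (right end) to 365, and the lid's front edge at x≈140. The index arm runs from (556,307) to (738,383) in the scene inset, and from (628,68) to (522,103) in the side inset. I'll run a joint fit.

```bash
cat > fit2.py <<'E'
from h import *
import pickle
from scipy.optimize import least_squares
np.set_printoptions(precision=4,suppress=True)
S=camera_model('scene');D=camera_model('side');W=pickle.load(open('w5.pkl','rb'))
f=lambda x,y:np.array([345+x/3.4-.35,195+y/3.4-.35])
g=lambda x,y:np.array([290+(x-500)/3.333-.35,160+y/3.333-.35]); g1=lambda x,y:np.array([290+(x-400)/4-.4,140+(y-267)/4-.4])
h=lambda x,y:np.array([385+(x-500)/3.333-.35,212+(y-250)/3.333-.35]); w=lambda x,y:np.array([160+x/1.25-.1,y/1.25-.1])
def T(p,X,Y,Z):
    c,s=np.cos(p[2]),np.sin(p[2]); return np.array([p[0]+c*X-s*Y,p[1]+s*X+c*Y,Z])
def model(p):
    a=p[4]; arm=lambda r:T(p,.07-r*np.cos(a),.087,.08+r*np.sin(a)); zt=p[3]
    FL,FR,BR=T(p,-.072,.075,zt),T(p,-.072,-.075,zt),T(p,.07,-.075,zt)
    BL,Br=T(p,-.12,.04,.092),T(p,-.12,-.04,.092)
    return [(S,FL,f(110,265),0),(S,FR,f(240,480),0),(S,BR,f(557,410),0),(S,BL,f(53,297),0),(S,Br,f(120,424),0),
     (S,arm(.132),h(552,305),0),(S,arm(0),h(738,385),0),
     (D,FL,g1(618,572),1),(D,BR,g1(655,378),1),(D,arm(.132),g(626,70),1),(D,arm(0),g(524,103),1),
     (W,BL,w(201,364),2),(W,Br,w(201,231),2),(W,FR,w(140,176),2)]
def res(p):
    o=p[5:11].reshape(3,2); m=model(p)
    r=[(proj(c,P)+o[i]-q)*(1 if i<2 else 1.5) for c,P,q,i in m]
    return np.concatenate(r+[p[5:9]/2,p[9:11]*1.5])
if __name__=="__main__":
    q=least_squares(res,np.r_[.5128,-.3744,-.535,.082,.6,np.zeros(6)],loss='soft_l1'); p=q.x
    print(p, np.degrees(p[2])); print(res(p)[:28].reshape(-1,2))
    print('bar',T(p,-.12,0,.092),'hinge',T(p,.07,0,.08),'barW',[onz(W,w(201,y),.092) for y in (231,364)])
    J=q.jac; C=np.linalg.inv(J.T@J); print('sd',np.sqrt(np.diag(C))[:5])
E
python3 fit2.py
```

```text
[ 0.5116 -0.3762 -0.546   0.077   0.5652 -0.1107 -1.595  -1.99    1.7639
  0.0163 -0.0367] -31.281806034250934
[[  4.1292  -0.7192]
 [  3.0744  -0.2556]
 [ -0.3057   1.8438]
 [  0.2379   0.6571]
 [ -1.9186  -2.1892]
 [ -1.1592  -0.0605]
 [ -0.1939   0.9403]
 [ -0.5242  -0.1063]
 [ -0.5474   2.6824]
 [  1.6691  -1.3388]
 [  0.489   -0.3869]
 [  0.091  -14.2289]
 [  1.873    3.448 ]
 [-13.3491   0.0925]]
bar [ 0.409  -0.3139  0.092 ] hinge [ 0.5714 -0.4126  0.08  ] barW [array([ 0.3882, -0.3502,  0.092 ]), array([ 0.4342, -0.2723,  0.092 ])]
sd [0.001  0.0008 0.0094 0.0019 0.0166]
```

```bash
sed -i "s/FL,FR,BR=.*/FL,FR,BR=T(p,-.08,p[11],zt),T(p,-.08,-p[11],zt),T(p,p[12],-p[11],zt)/; s/-.12,.04,.092),T(p,-.12,-.04/-.12,.045,.092),T(p,-.12,-.045/; s/np.zeros(6)\]/np.zeros(6),.076,.07]/" fit2.py; python3 fit2.py
```

```text
[ 0.5139 -0.373  -0.5405  0.0814  0.5667  1.3049 -0.0401 -1.4782  1.196
  0.0758 -0.0192  0.0783  0.0677] -30.967409038040515
[[-0.3241 -2.8925]
 [-0.0697 -0.0675]
 [ 0.3709  0.9117]
 [ 0.0558 -1.0224]
 [ 0.2882  0.1096]
 [-0.6368  0.2147]
 [-0.0386  1.116 ]
 [ 0.0673  0.251 ]
 [ 0.1332  0.7785]
 [ 0.718  -1.4035]
 [-0.5548 -0.3144]
 [-0.1153 -0.6552]
 [ 0.93    0.167 ]
 [-0.9259  0.4523]]
bar [ 0.411  -0.3113  0.092 ] hinge [ 0.5739 -0.409   0.08  ] barW [array([ 0.3882, -0.3502,  0.092 ]), array([ 0.4342, -0.2723,  0.092 ])]
sd [0.0007 0.0009 0.0053 0.0018 0.0146]
```

>>> apply_moves --steps '[{"translation": [0.002, 0.009, -0.1], "rotation": [0, 0, 0]}, {"translation": [0.002, 0.009, -0.2], "rotation": [0, 0, 0]}, {"translation": [0.002, 0.009, -0.28], "rotation": [0, 0, 0]}, {"translation": [0.002, 0.009, -0.34], "rotation": [0, 0, 0]}, {"translation": [0.002, 0.009, -0.4], "rotation": [0, 0, 0]}, {"translation": [0.002, 0.009, -0.44], "rotation": [0, 0, 0]}, {"translation": [0.002, 0.009, -0.47], "rotation": [0, 0, 0]}, {"translation": [0.002, 0.009, -0.49], "rotation": [0, 0, 0]}, {"translation": [0.002, 0.009, -0.49], "rotation": [0, 0, 0]}, {"translation": [0.002, 0.009, -0.49], "rotation": [0, 0, 0]}]'

```text
t: 10.6
eef_pos: [0.4104, -0.3117, 0.081]
ee_rot: [-3.141, -0.0, -2.106]
force: [0.1, -0.3, 0.4]
width: 0.0261
gripper_force: 0.0
```

>>> apply_moves --jaw 1 --newtons 45 --steps '[{"translation": [0, 0, 0], "rotation": [0, 0, 0]}, {"translation": [0, 0, 0], "rotation": [0, 0, 0]}, {"translation": [0, 0, 0], "rotation": [0, 0, 0]}, {"translation": [0, 0, 0], "rotation": [0, 0, 0]}, {"translation": [0, 0, 0], "rotation": [0, 0, 0]}, {"translation": [0, 0, 0], "rotation": [0, 0, 0]}, {"translation": [0, 0, 0], "rotation": [0, 0, 0]}, {"translation": [0, 0, 0], "rotation": [0, 0, 0]}, {"translation": [0, 0, 0], "rotation": [0, 0, 0]}, {"translation": [0, 0, 0], "rotation": [0, 0, 0]}]'

```text
t: 11.43
eef_pos: [0.4115, -0.3124, 0.0813]
ee_rot: [-3.138, 0.0, -2.106]
force: [3.0, -4.0, -1.9]
width: 0.0082
gripper_force: 45.0
```

```bash
cat > arc.py <<'E'
import numpy as np
t=np.radians(-30.97); ex=np.array([np.cos(t),np.sin(t),0]);ey=np.array([-np.sin(t),np.cos(t),0]);ez=np.array([0,0,1.])
def tcp(a,k=.6):
    p=k*a
    return (-.19*np.cos(a)+.012*np.sin(a)-.0107*np.sin(p))*ex+(.19*np.sin(a)+.012*np.cos(a)-.0107*np.cos(p))*ez, p
def rows(a0,aa,k=.6):
    P0,p0=tcp(a0,k)
    for a in aa:
        P,p=tcp(a,k); print(round(a,3),np.round((P-P0)/.25,4),np.round(np.degrees(p-p0)/30*ey,4))
E
python3 -c "
from arc import *
rows(0,np.linspace(.03,.3,10)); rows(.3,np.linspace(.325,.55,10))"
```

```text
0.03 [ 0.0009 -0.0005  0.0228] [0.0177 0.0295 0.    ]
0.06 [ 0.0023 -0.0014  0.0455] [0.0354 0.059  0.    ]
0.09 [ 0.0044 -0.0026  0.0682] [0.0531 0.0884 0.    ]
0.12 [ 0.007  -0.0042  0.0907] [0.0708 0.1179 0.    ]
0.15 [ 0.0102 -0.0061  0.1132] [0.0885 0.1474 0.    ]
0.18 [ 0.0139 -0.0084  0.1355] [0.1061 0.1769 0.    ]
0.21 [ 0.0183 -0.011   0.1577] [0.1238 0.2063 0.    ]
0.24 [ 0.0232 -0.0139  0.1797] [0.1415 0.2358 0.    ]
0.27 [ 0.0287 -0.0172  0.2015] [0.1592 0.2653 0.    ]
0.3 [ 0.0347 -0.0208  0.2231] [0.1769 0.2948 0.    ]
0.325 [ 0.0054 -0.0033  0.0178] [0.0147 0.0246 0.    ]
0.35 [ 0.0113 -0.0068  0.0355] [0.0295 0.0491 0.    ]
0.375 [ 0.0175 -0.0105  0.053 ] [0.0442 0.0737 0.    ]
0.4 [ 0.024  -0.0144  0.0703] [0.059  0.0983 0.    ]
0.425 [ 0.031  -0.0186  0.0873] [0.0737 0.1228 0.    ]
0.45 [ 0.0383 -0.023   0.1042] [0.0885 0.1474 0.    ]
0.475 [ 0.0459 -0.0276  0.1208] [0.1032 0.1719 0.    ]
0.5 [ 0.054  -0.0324  0.1373] [0.1179 0.1965 0.    ]
0.525 [ 0.0623 -0.0374  0.1534] [0.1327 0.2211 0.    ]
0.55 [ 0.071  -0.0426  0.1693] [0.1474 0.2456 0.    ]
```

>>> apply_moves --steps '[{"translation": [0.001, 0, 0.023], "rotation": [0.018, 0.03, 0]}, {"translation": [0.002, -0.001, 0.046], "rotation": [0.035, 0.059, 0]}, {"translation": [0.004, -0.003, 0.068], "rotation": [0.053, 0.088, 0]}, {"translation": [0.007, -0.004, 0.091], "rotation": [0.071, 0.118, 0]}, {"translation": [0.01, -0.006, 0.113], "rotation": [0.088, 0.147, 0]}, {"translation": [0.014, -0.008, 0.135], "rotation": [0.106, 0.177, 0]}, {"translation": [0.018, -0.011, 0.158], "rotation": [0.124, 0.206, 0]}, {"translation": [0.023, -0.014, 0.18], "rotation": [0.142, 0.236, 0]}, {"translation": [0.029, -0.017, 0.202], "rotation": [0.159, 0.265, 0]}, {"translation": [0.035, -0.021, 0.223], "rotation": [0.177, 0.295, 0]}]'

```text
t: 12.27
eef_pos: [0.4198, -0.3173, 0.1361]
ee_rot: [2.962, 0.001, -2.107]
force: [4.5, -4.3, -10.1]
width: 0.0086
gripper_force: 45.0
```

>>> apply_moves --steps '[{"translation": [0.005, -0.003, 0.018], "rotation": [0.015, 0.025, 0]}, {"translation": [0.011, -0.007, 0.035], "rotation": [0.029, 0.049, 0]}, {"translation": [0.017, -0.01, 0.053], "rotation": [0.044, 0.074, 0]}, {"translation": [0.024, -0.014, 0.07], "rotation": [0.059, 0.098, 0]}, {"translation": [0.031, -0.019, 0.087], "rotation": [0.074, 0.123, 0]}, {"translation": [0.038, -0.023, 0.104], "rotation": [0.088, 0.147, 0]}, {"translation": [0.046, -0.028, 0.121], "rotation": [0.103, 0.172, 0]}, {"translation": [0.054, -0.032, 0.137], "rotation": [0.118, 0.196, 0]}, {"translation": [0.062, -0.037, 0.153], "rotation": [0.133, 0.221, 0]}, {"translation": [0.071, -0.043, 0.169], "rotation": [0.147, 0.246, 0]}]'

```text
t: 13.1
eef_pos: [0.4363, -0.3272, 0.1772]
ee_rot: [2.809, 0.002, -2.108]
force: [0.7, -0.6, -9.4]
width: 0.0083
gripper_force: 45.0
```

>>> apply_moves --steps '[{"translation": [0, 0, 0], "rotation": [0, 0, 0]}, {"translation": [0, 0, 0], "rotation": [0, 0, 0]}, {"translation": [0, 0, 0], "rotation": [0, 0, 0]}, {"translation": [0, 0, 0], "rotation": [0, 0, 0]}, {"translation": [0, 0, 0], "rotation": [0, 0, 0]}, {"translation": [0, 0, 0], "rotation": [0, 0, 0]}, {"translation": [0, 0, 0], "rotation": [0, 0, 0]}, {"translation": [0, 0, 0], "rotation": [0, 0, 0]}, {"translation": [0, 0, 0], "rotation": [0, 0, 0]}, {"translation": [0, 0, 0], "rotation": [0, 0, 0]}]'

```text
t: 13.93
eef_pos: [0.437, -0.3277, 0.1785]
ee_rot: [2.813, 0.002, -2.107]
force: [4.6, -1.5, -10.8]
width: 0.0083
gripper_force: 45.0
```

```bash
python3 - <<'E'
from h import *
s=get_state(); print(s['eef_pos'],s['ee_rot'],s['force'])
sc=grab_frame('scene'); sd=grab_frame('side'); cv2.imwrite('pics/s6.png',sc); cv2.imwrite('pics/d6.png',sd)
a=cv2.resize(sc[190:310,380:500],(500,500),interpolation=cv2.INTER_CUBIC)
d=cv2.resize(sd[130:240,290:356],(300,500),interpolation=cv2.INTER_CUBIC)
cv2.imwrite('pics/m3.png',np.hstack([a,d]))
E
```

```text
[ 0.4370283  -0.32768614  0.17845417] [ 2.81291506e+00  1.67832557e-03 -2.10667774e+00] [  4.60872888  -1.49862342 -10.76096336]
```

View pics/m3.png

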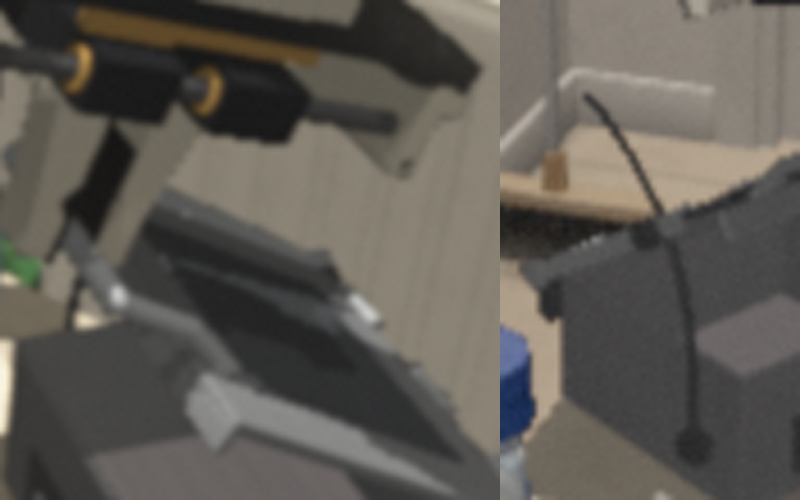

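That was my last allowed view. In the scene crop, the arm at (160,195)–(330,260) lies just above the lid's left edge and nearly parallel to it. In the side crop, the arm at (525,272)–(660,232) meets the lid edge, which runs on to (800,165). The TCP displacement gives a lid angle of about 0.543. I'll refine the index angle numerically with a line detector.

```bash
cat > ang.py <<'E'
from fit2 import *
p=least_squares(res,np.r_[.5128,-.3744,-.535,.082,.6,np.zeros(6),.076,.07],loss='soft_l1').x
def line(c,a,Y,r0,r1,zo=0):
    P=[T(p,.07-r*np.cos(a)+zo*np.sin(a),Y,.08+r*np.sin(a)+zo*np.cos(a)) for r in (r0,r1)]
    return proj(c,P[0]),proj(c,P[1])
dirn=lambda u,v:np.degrees(np.arctan2((v-u)[1],(v-u)[0]))%180
E
python3 - <<'E'
from ang import *
for n,c in (('scene',S),('side',D)):
    for a in (.5,.543,.6): print(n,a,'arm',*line(c,a,.087,0,.135),round(dirn(*line(c,a,.087,0,.135)),2),'lid',*line(c,a,.078,0,.15),round(dirn(*line(c,a,.078,0,.15)),2))
for n,(x0,y0,x1,y1) in (('s4',(390,215,470,260)),('s6',(390,215,480,300)),('d4',(290,165,345,205)),('d6',(290,160,365,205))):
    g=cv2.cvtColor(cv2.imread(f'pics/{n}.png'),cv2.COLOR_BGR2GRAY)[y0:y1,x0:x1]; k=4
    L=cv2.createLineSegmentDetector(cv2.LSD_REFINE_ADV).detect(cv2.resize(g,None,fx=k,fy=k,interpolation=cv2.INTER_CUBIC))[0].reshape(-1,4)
    L=(L+.5)/k-.5+[x0,y0,x0,y0]; print(n)
    for l in sorted(L,key=lambda l:-np.hypot(*(l[2:]-l[:2]))):
        if np.hypot(*(l[2:]-l[:2]))>12: print(np.round(l,1),round(dirn(l[:2],l[2:]),1))
E
```

```text
scene 0.5 arm [454.7136 253.3101] [393.9068 232.2559] 19.1 lid [457.2021 256.2247] [388.5953 232.6566] 18.96
scene 0.543 arm [454.7136 253.3101] [395.8117 229.3712] 22.12 lid [457.2021 256.2247] [390.7349 229.3911] 21.98
scene 0.6 arm [454.7136 253.3101] [398.5354 225.5972] 26.26 lid [457.2021 256.2247] [393.7998 225.1154] 26.14
side 0.5 arm [297.7741 189.0427] [331.9907 182.1782] 168.66 lid [301.0864 187.759 ] [339.924  179.8795] 168.53
side 0.543 arm [297.7741 189.0427] [331.029  179.3344] 163.73 lid [301.0864 187.759 ] [338.8555 176.6875] 163.66
side 0.6 arm [297.7741 189.0427] [329.6447 175.5885] 157.11 lid [301.0864 187.759 ] [337.3127 172.4826] 157.14
s4
[409.3 236.7 399.2 256.9] 116.5
[432.  214.7 417.2 227. ] 140.4
[396.2 259.2 401.  246.3] 110.3
s6
[469.2 293.6 440.5 283.1] 20.1
[437.6 291.4 462.  299.4] 18.2
[412.7 225.5 402.3 248. ] 114.8
[448.  224.6 427.2 221.2] 9.1
[427.6 266.  411.2 260.1] 19.9
[399.6 232.8 405.8 218.9] 113.9
[460.3 266.3 472.4 274.9] 35.6
[394.4 268.3 397.7 254.3] 103.1
d4
[297.6 174.7 318.1 177.1] 6.5
[302.8 190.1 318.8 199.7] 31.0
[327.6 195.6 315.7 188.4] 31.0
[323.8 177.  317.5 164.8] 62.5
[309.9 188.9 320.2 196. ] 34.6
d6
[289.4 173.1 323.2 177.9] 8.0
[323.9 176.5 314.6 159.4] 61.3
[331.7 175.5 348.3 167.4] 154.0
[318.5 161.9 326.2 176.9] 62.6
[363.8 200.8 351.3 194. ] 28.9
```

```bash
python3 - <<'E'
from ang import *
def band(n,c,cols,a,half=7,sgn=1):
    im=cv2.GaussianBlur(cv2.imread(f'pics/{n}.png').astype(np.float32),(0,0),.6); m=(im[...,2]-im[...,0])
    u,v=line(c,a,.087,0,.135); out=[]
    for x in cols:
        yc=u[1]+(x-u[0])*(v-u)[1]/(v-u)[0]; r=np.arange(int(yc)-half-4,int(yc)+half+5)
        out.append((x,int(yc)-half-4,m[r,x].astype(int).tolist()))
    return out
for o in band('s4',S,range(402,452,6),.555): print(*o)
print('gray'); 
im=cv2.cvtColor(cv2.imread('pics/s4.png'),cv2.COLOR_BGR2GRAY)
for o in band('s4',S,range(402,452,6),.555): print(o[0],o[1],im[o[1]:o[1]+23,o[0]].tolist())
im=cv2.cvtColor(cv2.imread('pics/d4.png'),cv2.COLOR_BGR2GRAY)
print('side R-B')
for o in band('d4',D,range(296,332,4),.555): print(*o,'|',im[o[1]:o[1]+23,o[0]].tolist())
E
```

```text
402 219 [20, 19, 20, 20, 20, 20, 17, 12, 6, 2, 1, 1, 2, 7, 14, 18, 19, 19, 20, 19, 19, 19, 19]
408 222 [20, 19, 19, 18, 14, 6, 0, 0, 0, 1, 1, 0, 0, 1, 3, 5, 7, 10, 14, 17, 19, 19, 19]
414 225 [18, 16, 12, 8, 6, 6, 5, 4, 2, 1, 1, 2, 5, 12, 17, 19, 19, 19, 19, 19, 19, 19, 19]
420 227 [19, 20, 20, 20, 20, 20, 17, 12, 5, 2, 1, 1, 3, 7, 14, 18, 19, 20, 20, 19, 19, 19, 19]
426 230 [19, 20, 20, 20, 20, 19, 17, 12, 5, 2, 1, 1, 3, 8, 15, 19, 19, 19, 20, 19, 19, 19, 19]
432 232 [20, 19, 19, 19, 19, 19, 18, 13, 7, 3, 1, 1, 1, 5, 11, 16, 19, 19, 19, 19, 20, 20, 20]
438 235 [20, 20, 20, 20, 20, 20, 19, 14, 8, 3, 1, 1, 1, 5, 11, 17, 20, 19, 19, 19, 19, 19, 17]
444 237 [19, 19, 19, 19, 19, 19, 18, 16, 10, 5, 1, 1, 1, 3, 7, 14, 18, 19, 19, 18, 13, 6, 3]
450 240 [20, 20, 20, 20, 20, 19, 19, 16, 10, 5, 2, 1, 1, 5, 10, 13, 10, 6, 3, 1, 2, 2, 2]
gray
402 219 [134, 133, 133, 132, 132, 131, 131, 129, 124, 107, 96, 95, 96, 105, 121, 130, 133, 133, 133, 132, 133, 133, 133]
408 222 [132, 132, 132, 130, 121, 107, 108, 115, 107, 99, 95, 94, 89, 79, 75, 75, 78, 86, 106, 122, 128, 131, 132]
414 225 [129, 117, 10
[... 1891 characters left out ...]
 89, 56, 69, 96, 105, 104, 106, 122, 149, 144, 129, 150, 162, 162, 162, 154, 131]
320 170 [30, 35, 41, 47, 49, 48, 44, 35, 19, 4, 0, -1, -1, 0, 0, 0, -1, -1, -2, -2, -1, 0, 1] | [155, 170, 171, 170, 169, 166, 139, 117, 103, 82, 68, 55, 54, 60, 92, 142, 149, 125, 112, 110, 111, 134, 156]
324 169 [36, 35, 32, 28, 23, 16, 12, 12, 6, 0, 0, -1, -1, -1, 0, 0, -1, -3, -3, -2, -2, -2, -1] | [173, 176, 170, 162, 127, 102, 98, 106, 125, 118, 107, 97, 84, 73, 73, 109, 115, 111, 110, 111, 109, 108, 109]
328 168 [35, 36, 37, 37, 37, 37, 33, 19, 7, 2, 1, 1, 1, 0, 0, 0, -2, -1, -2, -2, -3, -2, -2] | [168, 171, 176, 177, 177, 177, 177, 178, 185, 173, 136, 106, 101, 114, 122, 110, 98, 91, 86, 77, 68, 75, 85]
```

```bash
python3 - <<'E'
from ang import *
im=cv2.imread('pics/s6.png'); g=cv2.cvtColor(im,cv2.COLOR_BGR2GRAY)
for x in range(418,458,4):
    y=int(237.4+.448*(x-420))-8; print(x,y,g[y:y+30,x].tolist())
for a in (.53,.543,.57): print(a,[ [np.round(q,1) for q in line(S,a,Y,.02,.145,zo)] for Y,zo in ((.0783,.0014),(.0783,-.01),(-.0783,.0014))])
print('lid right front edge region')
for o in range(0,1): pass
E
```

```text
418 228 [106, 105, 106, 105, 106, 106, 105, 102, 99, 96, 87, 75, 64, 59, 56, 53, 44, 38, 37, 38, 38, 39, 48, 61, 66, 62, 60, 58, 57, 56]
422 230 [118, 121, 128, 131, 125, 110, 93, 87, 87, 87, 80, 69, 61, 58, 55, 48, 41, 37, 36, 37, 38, 40, 47, 47, 43, 41, 44, 51, 55, 55]
426 232 [131, 130, 131, 130, 123, 109, 94, 88, 89, 88, 76, 64, 59, 57, 53, 44, 38, 37, 36, 39, 42, 53, 52, 43, 36, 38, 37, 38, 38, 42]
430 233 [128, 129, 128, 129, 128, 119, 98, 88, 89, 87, 81, 69, 61, 58, 56, 48, 41, 37, 36, 36, 41, 50, 52, 44, 36, 35, 37, 37, 36, 37]
434 235 [130, 131, 131, 131, 129, 119, 100, 90, 89, 87, 77, 65, 58, 56, 53, 44, 39, 36, 36, 37, 45, 56, 53, 42, 37, 36, 38, 36, 36, 36]
438 237 [132, 131, 131, 130, 130, 118, 101, 92, 89, 84, 73, 61, 58, 57, 52, 42, 37, 37, 39, 47, 58, 58, 48, 38, 37, 36, 37, 36, 37, 37]
442 239 [129, 129, 128, 128, 122, 106, 93, 89, 88, 81, 68, 60, 57, 54, 48, 40, 37, 39, 46, 56, 62, 59, 47, 39, 37, 37, 36, 36, 36, 36]
446 241 [132, 131, 131, 131, 125, 110, 95, 91, 86, 76, 64, 58, 57, 51, 44, 39, 37, 45, 57, 64, 65, 58, 49, 42, 38, 36, 36, 37, 35, 37]
450 242 [131, 132, 131, 132, 132, 126, 112, 98, 90, 82, 69, 61, 57, 55, 49, 40, 38, 44, 57, 64, 65, 67, 64, 58, 45, 38, 38, 38, 37, 37]
454 244 [129, 129, 129, 130, 129, 120, 99, 88, 85, 75, 64, 58, 57, 53, 42, 39, 44, 57, 64, 66, 68, 68, 65, 57, 45, 39, 36, 39, 36, 37]
0.53 [[array([449.3, 252.3]), array([392.9, 230.5])], [array([445.5, 257.5]), array([389.1, 236.2])], [array([500.3, 312.9]), array([437.2, 292.4])]]
0.543 [[array([449.4, 252.2]), array([393.6, 229.6])], [array([445.5, 257.3]), array([389.7, 235.3])], [array([500.4, 312.8]), array([438. , 291.3])]]
0.57 [[array([449.6, 251.9]), array([395. , 227.6])], [array([445.6, 257.1]), array([390.9, 233.3])], [array([500.6, 312.6]), array([439.8, 289.1])]]
lid right front edge region
```

In the current scene frame, the index arm's top edge slopes 24.2° and the lid's left edge 21.3°. The lid needs about 0.04 rad more.

>>> apply_moves --steps '[{"translation": [0.004, -0.002, 0.006], "rotation": [0, 0, 0]}, {"translation": [0.007, -0.004, 0.012], "rotation": [0, 0, 0]}, {"translation": [0.011, -0.006, 0.018], "rotation": [0, 0, 0]}, {"translation": [0.0146, -0.0087, 0.0235], "rotation": [0, 0, 0]}, {"translation": [0.0146, -0.0087, 0.0235], "rotation": [0, 0, 0]}, {"translation": [0.0146, -0.0087, 0.0235], "rotation": [0, 0, 0]}, {"translation": [0.0146, -0.0087, 0.0235], "rotation": [0, 0, 0]}, {"translation": [0.0146, -0.0087, 0.0235], "rotation": [0, 0, 0]}, {"translation": [0.0146, -0.0087, 0.0235], "rotation": [0, 0, 0]}, {"translation": [0.0146, -0.0087, 0.0235], "rotation": [0, 0, 0]}]'

```text
t: 14.87
eef_pos: [0.4405, -0.3298, 0.1841]
ee_rot: [2.812, 0.002, -2.107]
force: [4.2, -1.8, -13.8]
width: 0.0083
gripper_force: 45.0
```

```bash
cat > edge.py <<'E'
from h import *
import sys
def edges(g,lv,cols,off):
    out=[]
    for x in cols:
        y0=int(237.4+.45*(x-420))-off; c=g[y0:y0+24,x].astype(float)
        i=np.argmax(c<lv); out.append((x,y0+i-1+(c[i-1]-lv)/(c[i-1]-c[i])))
    o=np.array(out); k=np.polyfit(o[:,0],o[:,1],1); r=np.abs(o[:,1]-np.polyval(k,o[:,0])); o=o[r<max(.6,2*np.median(r))]
    k=np.polyfit(o[:,0],o[:,1],1); return np.degrees(np.arctan(k[0])),np.polyval(k,436),len(o),np.abs(o[:,1]-np.polyval(k,o[:,0])).max()
def rep(n):
    g=cv2.cvtColor(cv2.imread(f'pics/{n}.png'),cv2.COLOR_BGR2GRAY)
    print(n,'arm',edges(g,110,range(424,456),8),'lid',edges(g,73,range(420,456),8))
if __name__=="__main__":
    rep('s6')
    if len(sys.argv)>1:
        n=sys.argv[1]; s=get_state(); print(s['eef_pos'],s['ee_rot'],s['force'],s['width'])
        cv2.imwrite(f'pics/{n}.png',grab_frame('scene')); rep(n)
        g=cv2.cvtColor(cv2.imread(f'pics/{n}.png'),cv2.COLOR_BGR2GRAY)
        for x in range(420,458,6):
            y=int(237.4+.448*(x-420))-8; print(x,y,g[y:y+26,x].tolist())
        tilt=np.pi-abs(s['ee_rot'][0]); e=s['eef_pos']-np.array([.4115,-.3124,.0813]); t=np.radians(-30.97)
        bx=-.19+e[0]*np.cos(t)+e[1]*np.sin(t)+.0107*np.sin(tilt); bz=.012+e[2]+.0107*(np.cos(tilt)-1)
        print('radius',np.hypot(bx,bz),'lid angle',np.arctan2(bz,-bx)-np.arctan2(.012,.19))
E
python3 edge.py s7
```

```text
s6 arm (np.float64(24.856505633512707), np.float64(241.42467361576786), 31, np.float64(0.4542467242981729)) lid (np.float64(21.429044289973234), np.float64(246.19087464376997), 35, np.float64(0.5267578114777791))
[ 0.44051831 -0.32975339  0.18414861] [ 2.81228954e+00  1.67315282e-03 -2.10677151e+00] [  4.17379287  -1.78679833 -13.79507862] 0.008313712277621977
s7 arm (np.float64(24.873089429656012), np.float64(241.42789240678596), 31, np.float64(0.4762418218915627)) lid (np.float64(24.36076981583174), np.float64(244.93438636938635), 36, np.float64(0.22122977122978682))
420 229 [106, 106, 104, 102, 106, 108, 97, 88, 79, 68, 60, 58, 54, 45, 39, 38, 36, 37, 39, 49, 63, 65, 60, 58, 57, 57]
426 232 [130, 130, 131, 130, 125, 109, 94, 86, 77, 65, 59, 56, 51, 43, 37, 36, 36, 37, 43, 48, 46, 39, 37, 40, 42, 47]
432 234 [128, 129, 128, 129, 128, 117, 99, 89, 85, 75, 64, 59, 55, 49, 41, 37, 36, 38, 43, 49, 47, 39, 37, 37, 36, 38]
438 237 [131, 132, 131, 131, 129, 120, 100, 90, 82, 70, 60, 57, 53, 45, 37, 36, 36, 41, 50, 57, 51, 41, 37, 37, 37, 36]
444 240 [128, 128, 128, 129, 123, 109, 94, 88, 82, 70, 61, 56, 53, 44, 39, 38, 41, 51, 59, 60, 50, 42, 37, 37, 38, 36]
450 242 [131, 132, 131, 132, 132, 126, 112, 98, 88, 76, 63, 57, 54, 47, 41, 38, 42, 51, 60, 63, 62, 54, 45, 39, 38, 37]
456 245 [129, 129, 129, 126, 115, 95, 85, 85, 79, 65, 57, 56, 54, 48, 42, 43, 52, 61, 67, 68, 66, 59, 47, 39, 37, 37]
radius 0.1907471791798626 lid angle 0.5792830919497254
```

```bash
python3 - <<'E'
from h import *
im=cv2.imread('pics/s4.png').astype(float); m=im[...,2]-im[...,0]
T=[];B=[];xs=[x for x in range(399,447) if not 404<=x<=419]
for x in xs:
    y0=int(237.4+.448*(x-420)); c=m[y0-8:y0+10,x]; i=np.argmax(c<10); j=8+np.argmax(c[8:]>10)
    T.append(y0-8+i-1+(c[i-1]-10)/(c[i-1]-c[i])); B.append(y0-8+j-(c[j]-10)/(c[j]-c[j-1]))
for v in (T,B,(np.array(T)+B)/2): print(np.degrees(np.arctan(np.polyfit(xs,v,1)[0])))
E
```

```text
23.71961758388697
24.346374282765158
24.033760261544792
```

```bash
python3 -c "
from station import *
s=get_state(); print(s['t'],s['eef_pos'],s['gripper_force']); print(job_done())"
```

```text
14.9167 [ 0.44049201 -0.32978093  0.18413721] 44.999991059303284
the job is handed in; nothing more can be done
None
```

The loose tile is on the pile and looks flush in the wrist and scene views. I handed in at 14.9 s with the gripper still holding the lid at about 0.58 rad, which measures within roughly 0.01 rad of the index arm.

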